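# Set the portion gauge and do up its wing nut

## Task

Set the wooden portion gauge on the counter using fingertip pushes only, never pinching or gripping any part: first push the metal fence fully home against the wooden end stop, then turn the loose wing nut clockwise, stroke by stroke with a fingertip on its wings, until it is screwed fully down and stops. The fence must still be home when you finish; leave the small things lying round the gauge where they are.

Things in the scene. Friction and masses are not known exactly. Their poses are not given: they have to be found in the camera images.
- gauge: Portion gauge, fixed to the counter: a light wooden board 150 (x) by 260 (y) mm, its top 16 mm above the counter. Origin: centre of its underside; x along the short side, y along the long side, z up. At the +y end stands a wooden end stop, 130 mm wide in x, from y = 89 to 105 mm, top at 50 mm.
- keeper_arm (a point): Middle of the fixed steel keeper arm's bar, 70 mm up, axes as the gauge. Bar 12 mm wide (y), 6 mm thick, over the nut from gauge x = -8 to its post (12 by 16 mm, down to the board) at x = 60 to 72 mm; an 8 mm radius button on the stud reaches 78 mm. It bars a finger from circling the nut on the +x side: lift over it; the other sides are open.
- nut_seat (a point): Point on the stud's axis, 24 mm above the counter, where the underside of the wing nut comes to rest when screwed down; at (0, -60, 24) mm in the gauge's frame, axes as the gauge.
- nut_centre (a point): Centre of the steel wing nut, on its axis, 17 mm above its underside; turns and rises with it. x runs along the two wings (one at +x, one at -x), z up. Each wing reaches 50 mm from the axis, is 11 mm thick and stands 5 to 30 mm above the underside; the boss between is 14 mm in radius at its foot, 11 mm higher up.
- wing_nut (a joint): Turn of the wing nut in rad still to go: 0 = screwed fully down (hard stop), grows anticlockwise seen from above, so clockwise turning lowers it. It starts at 4.5 to 8. The nut sinks 6 mm a turn and stays where it is left; turning takes about 0.04 N m (about 1 N on a wing).
- fence_push (a point): Centre of the flat near face (towards the nut, -y of the gauge) of the upright aluminium fence, 40 mm up; slides with it. Press here towards +y to push it home. Fence: 130 mm wide (x), 14 mm thick (y), top at 61 mm. Its flat tongue, top 22.5 mm up, runs under the nut; guide strips beside it are 21 mm high.
- fence (a joint): Slide of the fence in m along the gauge's y: 0 = home, its far face against the end stop (hard stop); negative = short of it by so much. It starts at -0.042 to -0.020, stays where it is left, and needs about 4 N to slide, a little more the faster it goes.
- mint_tin: Flat mint tin, 60 x 90 x 22 mm, loose on the counter beyond the gauge's -y end; bystander. Origin at its underside.
- candy_bar: Wrapped bar, 52 x 145 x 14 mm, loose on the counter beyond the gauge's +x side; bystander. Origin at its underside.
- marker: White marker pen with black cap, 17 x 135 x 16 mm, loose on the counter beyond the end stop; bystander. Origin at its underside.
- tongs: Small sweet tongs, 37 x 202 x 10 mm, loose on the counter beyond the marker; bystander. Origin at its underside.

How it is judged:
By the outcome, as a careful person would: the job done as asked, in the order asked, and still so for the second after the job is handed in, with the robot touching nothing.
It also fails if it takes over 67 s, if anything falls off the work surface, if the arm or the gripper's body presses on something with over 40 N, if the wrist force passes 120 N, or if a joint passes its speed limit or range.

## Robot

A 6-joint arm with a two-finger parallel gripper is mounted at the origin on a cart in front of the work surface, level with it; the furniture and walls round the work are solid. World frame = base frame: x ahead of the robot, y to its left, z up, the work surface at z = 0. Lengths are in m, angles in rad, forces in N, time in s.
With the tool pointing down it reaches from about 0.35 to 1 m from the base axis. Payload 7.1 kg.
Tool frame: the origin (TCP) lies on the centre line of the jaws, within the pads' length; the fingertips stand r.nose_length ahead of it and the grasp point (between the pads) lies 5 mm behind it (r.nose_length is the distance from the TCP to the fingertips, in m); z points along the fingers, y is the line along which they close (so a half turn about z gives the same grasp; the last joint's range is limited). The gripper opens to 85 mm and grips with 20 to 120 N. Pads are 22 mm wide; open, the fingers measure 114 mm over their backs; the gripper's body (76 mm by 85 mm) begins 54 mm behind the grasp point. The pads swing forward as they close: fully open they stand 13 mm farther back than shut.
Start: joints at [1.264, 0.423, 1.63, -0, 1.089, -0.019], TCP at [0.177, 0.599, 0.245] pointing down, gripper open.
Joint ranges: [-3, 3], [-0.9, 2.11], [0.09, 2.58], [-1.31, 4.45], [0.11, 2.69], [-2.54, 2.54]. Speed limits (rad/s): [2.39, 2.39, 3.01, 3.14, 3.14, 3.14].

## Interface

Orientations are given as a rotation vector (axis times angle).
In Python, from station import r, solver, read_camera, camera_info, sign_off gives the robot as it stands. Calls block until the motion is done:
- r.reach(position, orientation): joint-space move of the TCP to a pose.
- r.move_l(position, frame=None, vel=0.15): straight line of the TCP; frame=None keeps the orientation; vel is the mean speed in m/s.
- r.movej(angles): joint-space move.
- r.grip(opening, force=None): finger opening in m; force is the grip in N (None keeps the last); returns when the fingers have stopped.
- r.dwell(seconds).
- solver.inverse_kinematics(position, orientation): joint angles nearest the present ones, or None.
- r.sense(): the state.
- read_camera(name): name is "side" or "top"; returns the picture (400x640x3 uint8, blue, green, red); there is no depth.
- camera_info(name): a dict with "K" (3x3 intrinsics, pixels), "R" (3x3) and "t" (3): a world point X has camera coordinates R X + t. Camera axes: x right, y down, z forward; pixel columns grow to the right and rows downward; lengths in m; the calibration is good to about 2 mm. A picture is of the moment at which its call begins. camera_info takes no time and is no camera call.
A pose or a line that the arm cannot do raises r.PlanningError and nothing moves.
- sign_off(): hands the job in; it is judged then, once.
The state is a dict: "time": time; "joint_positions": joint angles; "qvel": joint speeds; "joint_torque": joint torques, N m; "eef_pos": TCP position; "tcp_rot": TCP orientation; "contact_force": force on the tool from outside, world axes, zero at the start; "moment": the same for the moment, N m; "opening": finger opening in m; "gripper_force": force on a finger pad.
Only numpy, scipy, OpenCV 4.12 (cv2) and the standard library are available. Lean on these libraries where they do the work, as an engineer would, in place of code of your own. Each camera call takes 0.05 s, during which the arm holds its last target. There are 200 camera calls.

## Working session

There is one attempt and no reset: what is moved stays moved. The work goes in short steps, each a Python script; the robot and the scene stay as the last script left them, time stands still between calls to the robot, and variables do not carry over. Pictures are saved under pics/ and viewed, at most 10 in all, crops included, and the job is handed in when it is done.

```bash
ls; mkdir -p pics; python3 - <<'E'
from station import *
import cv2
for n in("top","side"):
    cv2.imwrite(f"pics/{n}0.png",read_camera(n)); c=camera_info(n); print(n,c["K"],c["R"],c["t"])
print(r.nose_length,r.sense())
E
```

```text
pics
top [[489.82606742   0.         312.17768204]
 [  0.         489.82606742 207.52051964]
 [  0.           0.           1.        ]] [[ 0.01576176 -0.99934296  0.0326377 ]
 [-0.98799606 -0.02058297 -0.1531017 ]
 [ 0.15367289 -0.02983277 -0.98767133]] [-0.18301432  0.54742692  1.02302337]
side [[477.20937776   0.         318.53308683]
 [  0.         477.20937776 196.97583027]
 [  0.           0.           1.        ]] [[ 0.94061977 -0.33859472 -0.02425017]
 [-0.14120436 -0.32530191 -0.93500802]
 [ 0.30870015  0.88291126 -0.35379646]] [-0.55904983  0.11251167  1.01160965]
0.014 {'time': 0.1, 'joint_positions': array([ 1.26401229e+00,  4.23779319e-01,  1.63063734e+00, -2.01939058e-05,
        1.08861330e+00, -1.90134456e-02]), 'qvel': array([ 0.00164077, -0.00241364, -0.0029252 ,  0.00028524, -0.00055526,
       -0.00258815]), 'joint_torque': array([ 3.78562681e-04, -5.58426368e+01, -2.82444531e+01,  4.66336644e-05,
        3.00898755e-03,  6.24167598e-07]), 'eef_pos': array([0.17722363, 0.59883188, 0.24460478]), 'tcp_rot': array([-4.50425290e-01, -3.10891666e+00,  2.23223452e-03]), 'contact_force': array([-0.49295402,  0.60191726, -0.75795748]), 'moment': array([-0.01052939, -0.00889167,  0.00118625]), 'gripper_force': 0.0, 'opening': 0.08550390684661731}
```

View pics/top0.png

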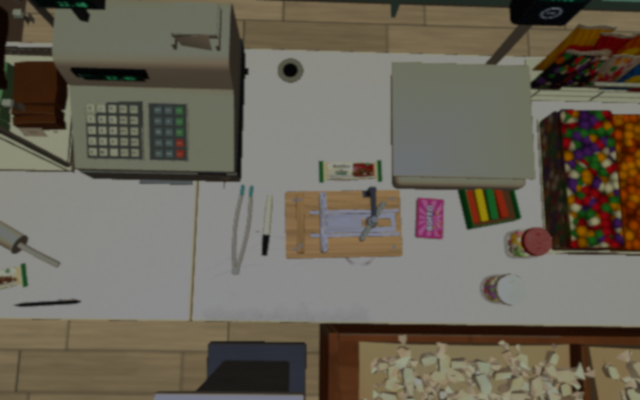

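View pics/side0.png

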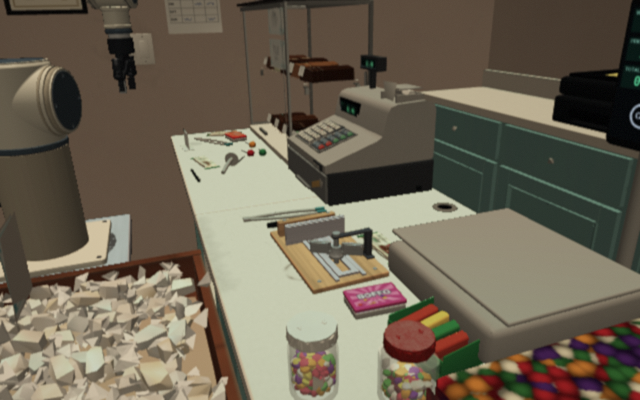

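The top view shows the gauge board at about (285–402, 190–258), with the end stop at its left (world +y), the fence at u≈323 and the nut near (372, 222). The keeper post is at the top (372, 190). Next I'll enlarge this area in both views.

```bash
python3 - <<'E'
import cv2
a=cv2.imread("pics/top0.png")[180:270,275:410]; cv2.imwrite("pics/topc.png",cv2.resize(a,(0,0),fx=5.9,fy=5.9,interpolation=cv2.INTER_CUBIC))
a=cv2.imread("pics/side0.png")[205:305,260:400]; cv2.imwrite("pics/sidec.png",cv2.resize(a,(0,0),fx=5.7,fy=5.7,interpolation=cv2.INTER_CUBIC))
E
```

```text
(no output)
```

View pics/topc.png

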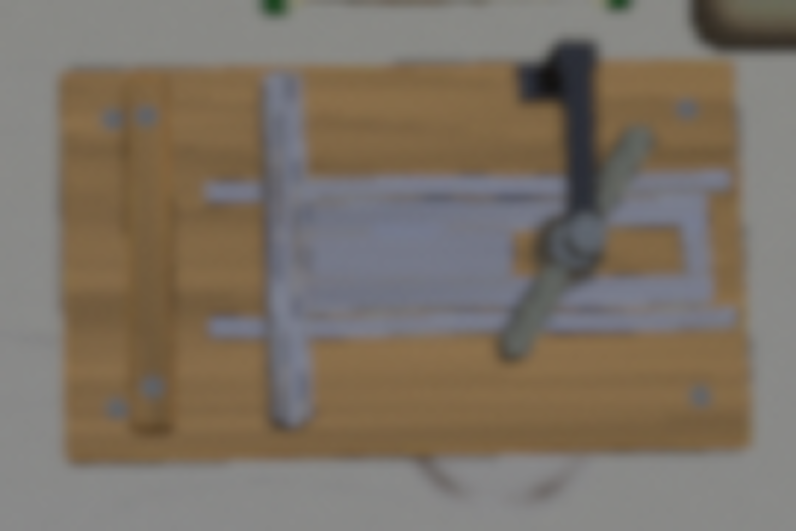

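View pics/sidec.png

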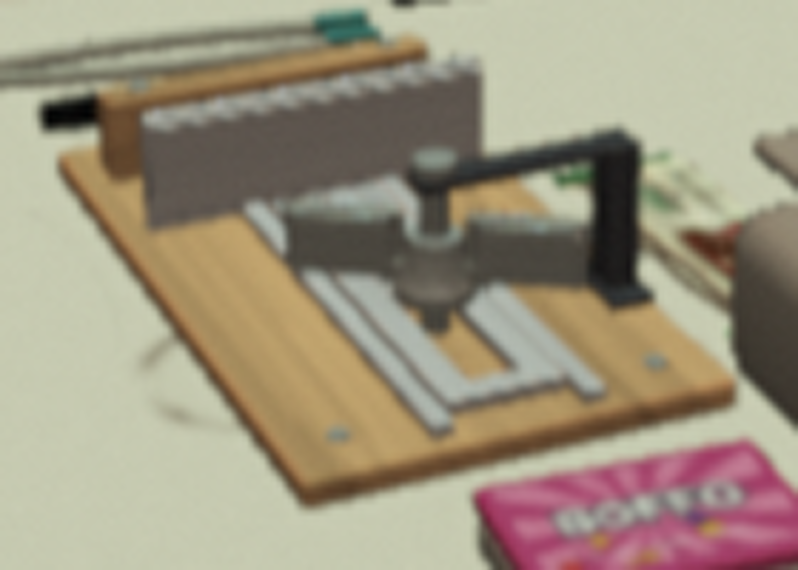

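The crops give the board's top corners, the button, the wing tips and the fence end. I'll fit the gauge pose to both views at once and check the residuals.

```bash
cat > h.py <<'E'
import numpy as np, json
from station import *
from scipy.optimize import least_squares
from scipy.spatial.transform import Rotation as Ro
def proj(n,X):
    c=camera_info(n); p=(np.asarray(c["R"])@np.asarray(X)+np.asarray(c["t"])); p=np.asarray(c["K"])@p; return p[:2]/p[2]
def ray(n,uv,z):
    c=camera_info(n); R=np.asarray(c["R"]); C=-R.T@np.asarray(c["t"]); d=R.T@np.linalg.solve(c["K"],[*uv,1]); return C+d*(z-C[2])/d[2]
def w(p,X):
    c,s=np.cos(p[2]),np.sin(p[2]); return np.array([p[0]+c*X[0]-s*X[1],p[1]+s*X[0]+c*X[1],X[2]])
def g(p,X): return w([0,0,-p[2]],np.asarray(X)-[p[0],p[1],0])
tc=lambda x,y:(275+x/5.9,180+y/5.9)
sc=lambda x,y:(260+x/5.7,205+y/5.7)
E
python3 - <<'E'
from h import *
M=[("top",tc(62,72),(.075,.13,.016)),("top",tc(735,62),(.075,-.13,.016)),("top",tc(748,450),(-.075,-.13,.016)),("top",tc(68,462),(-.075,.13,.016)),
("top",tc(583,237),(0,-.06,.078)),
("side",sc(303,490),(-.075,-.13,.016)),("side",sc(735,385),(.075,-.13,.016)),("side",sc(62,155),(-.075,.13,.016)),("side",sc(432,157),(0,-.06,.078))]
f=lambda p:np.concatenate([proj(n,w(p,X))-uv for n,uv,X in M])
s=least_squares(f,[*ray("top",(343,224),.016)[:2],0]); p=s.x
print(p); print(f(p).reshape(-1,2).round(1))
json.dump(list(p),open("p.json","w"))
for z in(.054,.060):
    for q in((640,130),(512,352)):
        X=g(p,ray("top",tc(*q),z))-[0,-.06,0]; print(z,X[:2],np.hypot(*X[:2]),np.degrees(np.arctan2(X[1],X[0])))
print("fence",[g(p,ray("top",tc(*q),.061)) for q in((265,75),(300,75),(273,425),(310,425))])
# orientation options
for sg in(1,-1):
    gx=sg*w([0,0,p[2]],(1,0,0)); R=np.c_[np.cross(gx,[0,0,-1]),gx,[0,0,-1]]; o=Ro.from_matrix(R).as_rotvec()
    for X in((0,0,.054),(.027,-.087,.054),(-.038,-.06,.054),(.027,-.033,.2)):
        print(sg,solver.inverse_kinematics(w(p,X),o))
E
```

```text
[ 0.51905888 -0.24504022  0.03155055]
[[-0.3 -0.5]
 [ 0.5  0.1]
 [ 1.2  0.8]
 [-0.8  0.4]
 [ 1.1  0.2]
 [-0.6 -1.6]
 [ 1.2 -1.2]
 [-1.  -1.4]
 [ 0.4 -0. ]]
0.054 [ 0.0429355 -0.0241202] 0.04924673645455178 -29.326297564779342
0.054 [-0.03847565  0.02585517] 0.04635585435578663 146.09938312458502
0.06 [ 0.04194838 -0.02301802] 0.047848673486597125 -28.75456707566509
0.06 [-0.03899587  0.02667073] 0.04724411260780981 145.6303196084904
fence [array([0.06360888, 0.05436199, 0.061     ]), array([0.06348437, 0.04153429, 0.061     ]), array([-0.06423313,  0.05381188,  0.061     ]), array([-0.06441571,  0.04050071,  0.061     ])]
1 [-4.61801247e-01  6.28620995e-01  1.83740699e+00 -4.44089210e-16
  6.75564666e-01 -4.93351796e-01]
1 [-5.61489965e-01  6.95997169e-01  1.68081460e+00 -4.44089210e-16
  7.64780883e-01 -5.93040514e-01]
1 [-5.85864374e-01  6.26569368e-01  1.84226008e+00 -4.44089210e-16
  6.72763209e-01 -6.17414923e-01]
1 [-4.88344645e-01  4.59343694e-01  1.69026488e+00 -4.44089210e-16
  9.91984083e-01 -5.19895194e-01]
-1 None
-1 None
-1 [-5.85864374e-01  6.26569368e-01  1.84226008e+00 -4.44089210e-16
  6.72763209e-01  2.52417773e+00]
-1 None
```

Residuals are about 1 px. The fence is about 34 mm short, and the wings are at −30° and 147°. I'll push the fence first.

```bash
cat >> h.py <<'E'
p=json.load(open("p.json")) if __import__("os").path.exists("p.json") else None
if p:
    gx=w([0,0,p[2]],(1,0,0)); gy=w([0,0,p[2]],(0,1,0)); O=Ro.from_matrix(np.c_[gy,gx,[0,0,-1]]).as_rotvec()
def st(): 
    s=r.sense(); F=s["contact_force"]; return s["time"],g(p,s["eef_pos"]),np.array([F@gx,F@gy,F[2]]),s
def show(l=""):
    t,x,F,s=st(); print(l,round(t,2),(x*1e3).round(1),F.round(1),"M",s["moment"].round(2))
E
python3 - <<'E'
from h import *
r.grip(0.0,20)
r.reach(w(p,(0,.018,.13)),O); show("above")
r.move_l(w(p,(0,.018,.056)),vel=.15); show("down")
r.move_l(w(p,(0,.052,.056)),vel=.06); show("p")
y=.052
while y<.075:
    y+=.002; r.move_l(w(p,(0,y,.056)),vel=.04); F=st()[2]; show()
    if abs(F[1])>12: break
E
```

```text
above 4.03 [  0.4  18.6 130.1] [-0.4 -0.5 -0.2] M [ 0.02  0.03 -0.02]
down 4.67 [ 0.4 18.  56.3] [-0.2  0.3 -0.5] M [ 0.02 -0.   -0.02]
p 5.38 [-0.4 52.6 55.8] [ 0.8 -0.  -0.1] M [ 0.01 -0.01 -0.02]
 5.63 [-0.3 54.1 55.7] [-0.  -0.3 -0.6] M [ 0.02  0.02 -0.02]
 5.88 [-0.2 56.  55.8] [-0.8 -1.6 -1.7] M [-0.43  0.15  0.02]
 6.13 [-0.2 58.1 55.9] [-1.2 -2.2 -1.2] M [-0.42  0.14  0.02]
 6.38 [-0.  60.2 56. ] [-0.8 -2.4 -1. ] M [-0.33  0.16  0.03]
 6.63 [-0.  62.2 56. ] [-0.8 -1.4 -0.8] M [-0.26  0.2  -0.02]
 6.88 [-0.  64.2 56. ] [-1.2 -1.5 -0.9] M [-0.28  0.17  0.04]
 7.13 [-0.  66.2 56. ] [-0.6 -2.  -0.7] M [-0.3   0.19  0.03]
 7.38 [ 0.1 67.  56.1] [-2.6 -9.1 -0.8] M [-1.54  0.46  0.02]
 7.63 [ 0.1 67.2 56.1] [ -5.2 -21.5  -3.8] M [-3.43  0.74  0.03]
```

```bash
python3 - <<'E'
from h import *
import cv2
r.move_l(w(p,(0,.055,.056)),vel=.1)
r.move_l(w(p,(0,.055,.16)),vel=.25)
r.reach(w(p,(-.16,-.06,.16)),O)
im=read_camera("top"); show()
cv2.imwrite("pics/top1.png",cv2.resize(im[180:270,275:410],(0,0),fx=5.9,fy=5.9,interpolation=cv2.INTER_CUBIC))
E
```

```text
9.36 [-159.   -59.7  159.7] [-0.8  1.   0.3] M [0.02 0.04 0.01]
```

View pics/top1.png

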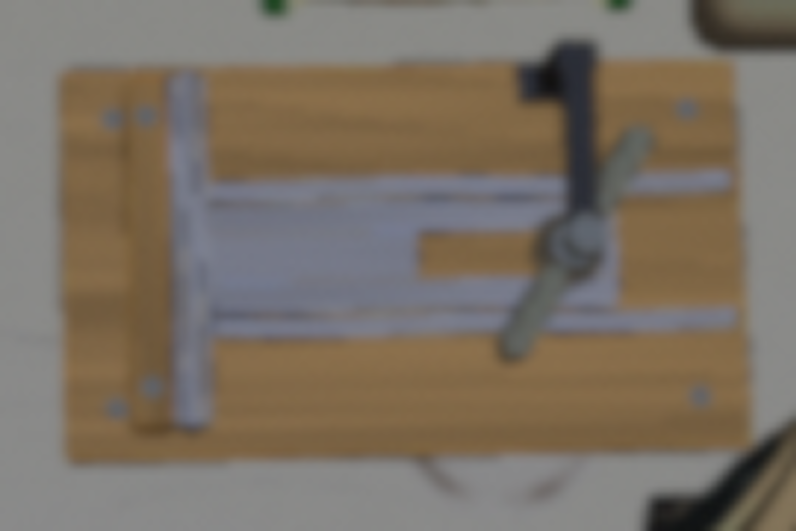

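The fence now lies against the stop at u≈170 in the crop, and the nut is unmoved. Next is stroke 1 on the wing at 147°.

```bash
cat >> h.py <<'E'
RAD=.036
def C(a,z=.056,rad=RAD): 
    a=np.radians(a); return w(p,(rad*np.cos(a),-.06+rad*np.sin(a),z))
def stroke(a0,a1,step=7.5,lim=8,z=.056):
    r.move_l(C(a0,.12),vel=.25); r.move_l(C(a0,z),vel=.15); show("down")
    a=a0; hit=False; log=[]
    while a>a1:
        a-=step; r.move_l(C(a,z),vel=.08)
        t,x,F,s=st(); ar=np.radians(a); T=F[0]*-np.sin(ar)+F[1]*np.cos(ar)
        log.append((round(a,1),round(T,1)))
        if T>lim or np.hypot(F[0],F[1])>20: hit=True;break
    print(log); show("end"); return hit,a
def leave(a,back=8):
    r.move_l(C(a+back),vel=.08); r.move_l(C(a+back,.12),vel=.25)
E
python3 - <<'E'
from h import *
hit,a=stroke(195,45); print(hit,a)
leave(a)
show()
E
```

```text
down 10.61 [-35.1 -69.6  56.5] [0.2 0.1 0.5] M [0.   0.01 0.01]
[(187.5, np.float64(0.6)), (180.0, np.float64(-0.4)), (172.5, np.float64(-0.5)), (165.0, np.float64(0.6)), (157.5, np.float64(0.9)), (150.0, np.float64(0.5)), (142.5, np.float64(-0.5)), (135.0, np.float64(0.2)), (127.5, np.float64(-0.3)), (120.0, np.float64(0.3)), (112.5, np.float64(0.7)), (105.0, np.float64(0.1)), (97.5, np.float64(0.2)), (90.0, np.float64(0.2)), (82.5, np.float64(0.5)), (75.0, np.float64(-0.2)), (67.5, np.float64(0.4)), (60.0, np.float64(-0.3)), (52.5, np.float64(0.5)), (45.0, np.float64(-0.6))]
end 15.61 [ 25.8 -34.9  56.1] [ 0.3 -0.5  0.9] M [ 0.01  0.02 -0.  ]
False 45.0
 16.27 [ 22.4 -31.6 121.4] [ 0.3 -0.7  0.3] M [-0.02  0.03  0.03]
```

```bash
python3 - <<'E'
from h import *
import cv2
r.reach(w(p,(-.15,-.1,.13)),O)
im=read_camera("top"); show()
cv2.imwrite("pics/top2.png",cv2.resize(im[180:270,275:410],(0,0),fx=5.9,fy=5.9,interpolation=cv2.INTER_CUBIC))
E
```

```text
17.08 [-148.7 -100.1  129.8] [ 0.4 -0.8  0.6] M [ 0.   -0.01 -0.02]
```

View pics/top2.png

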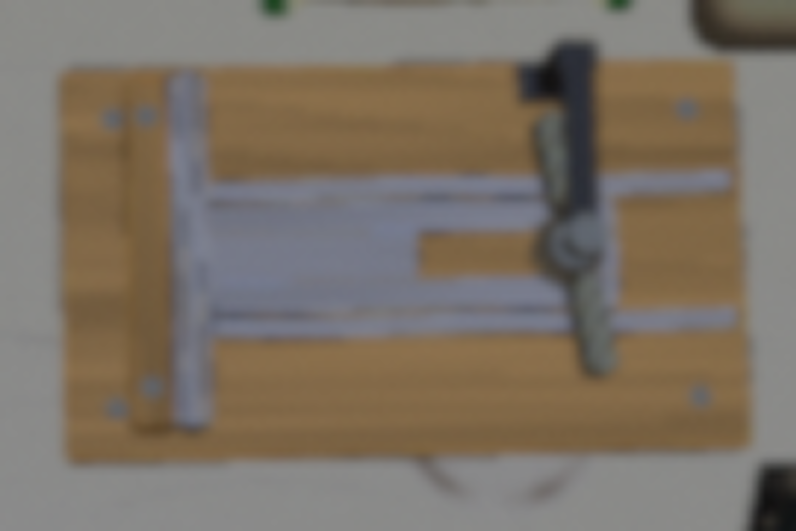

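The nut turned about 132° and the wings are now at about 15° and 195°. Stroke 2 pushes the other wing.

```bash
python3 - <<'E'
from h import *
hit,a=stroke(240,45); print(hit,a)
if not hit:
    leave(a); r.move_l(C(140,.12,.05),vel=.3)
    hit,a=stroke(240,45); print(hit,a)
E
```

```text
down 18.34 [-18.5 -91.5  56.3] [ 0.2 -0.6  0.2] M [ 0.06 -0.01  0.02]
[(232.5, np.float64(0.2)), (225.0, np.float64(-0.9)), (217.5, np.float64(0.3)), (210.0, np.float64(0.1)), (202.5, np.float64(0.1)), (195.0, np.float64(0.8)), (187.5, np.float64(0.3)), (180.0, np.float64(0.6)), (172.5, np.float64(1.0)), (165.0, np.float64(0.6)), (157.5, np.float64(1.0)), (150.0, np.float64(0.9)), (142.5, np.float64(0.2)), (135.0, np.float64(-1.4)), (127.5, np.float64(-0.0)), (120.0, np.float64(0.1)), (112.5, np.float64(0.1)), (105.0, np.float64(0.7)), (97.5, np.float64(0.4)), (90.0, np.float64(0.2)), (82.5, np.float64(-0.6)), (75.0, np.float64(0.3)), (67.5, np.float64(-0.7)), (60.0, np.float64(-0.1)), (52.5, np.float64(-0.4)), (45.0, np.float64(-0.5))]
end 24.84 [ 25.9 -34.9  56.1] [ 0.5 -0.3 -0.1] M [-0.01 -0.03 -0.01]
False 45.0
down 26.84 [-17.9 -90.8  56.1] [-0.8 -0.5 -0.1] M [ 0.03 -0.01 -0.02]
[(232.5, np.float64(-0.3)), (225.0, np.float64(-0.4)), (217.5, np.float64(0.6)), (210.0, np.float64(0.5)), (202.5, np.float64(0.9)), (195.0, np.float64(13.8))]
end 28.34 [-33.1 -72.4  56.7] [  0.5 -14.1  -6.1] M [-2.43 -0.18 -0.02]
True 195.0
```

A firm resistance of about 14 N after about 345° of turning suggests the hard stop. I'll press slightly more to confirm, then back off and look.

```bash
python3 - <<'E'
from h import *
import cv2
r.move_l(C(192.5),vel=.05); show("press"); r.dwell(.2); show("press")
leave(195,15); 
r.reach(w(p,(-.15,-.1,.13)),O); show()
a=read_camera("top")[180:270,275:410]; b=read_camera("side")[205:305,260:400]
f=lambda i:cv2.resize(i,(0,0),fx=5.7,fy=5.7,interpolation=cv2.INTER_CUBIC)
cv2.imwrite("pics/top3.png",f(a));cv2.imwrite("pics/side3.png",f(b))
E
```

```text
press 28.59 [-33.1 -72.   56.9] [  0.9 -17.7  -5.9] M [-3.07 -0.21 -0.09]
press 28.79 [-33.1 -72.   56.8] [ -0.4 -17.7  -5.8] M [-3.1  -0.27 -0.08]
 30.04 [-150.9  -99.7  129.3] [-0.1 -0.6 -0.4] M [-0.04 -0.01 -0.02]
```

View pics/top3.png

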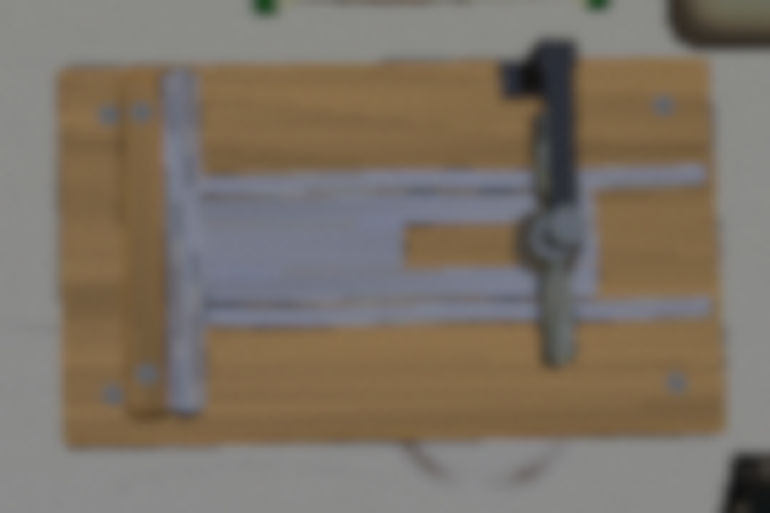

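View pics/side3.png

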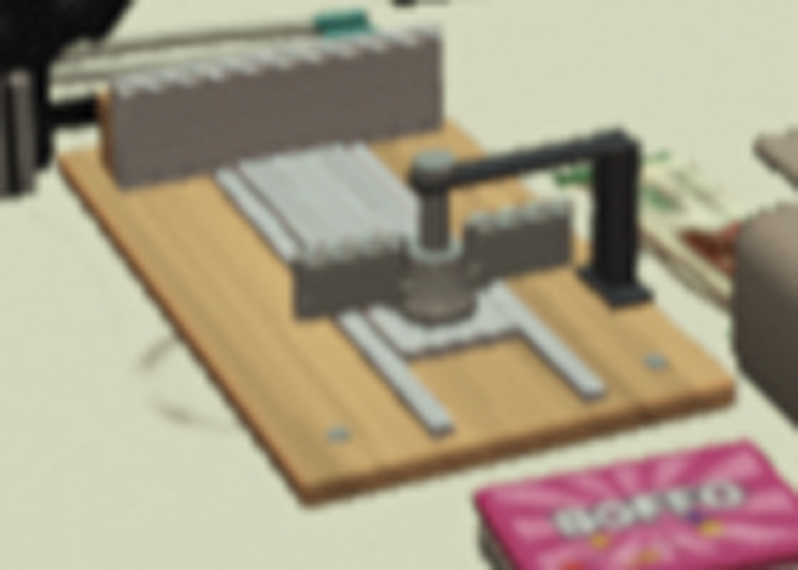

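Seen from above, the wings now lie along the gauge's x axis (button at (553, 235), wing tip at (558, 360)). The side view shows the nut seated on the tongue, and the fence is still tight against the stop. About 330° of turn fits the −31° start, so this is the hard stop.

```bash
python3 -c "
from station import *
print(sign_off())"
```

```text
the job is handed in; nothing more can be done
None
```

The fence is home against the end stop, the wing nut is screwed fully down to its hard stop using fingertip pushes only, and the job was handed in at about 30 s.

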